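# Free and draw out the dust tray of a lens edger

### The job

The dust tray of the hand edger is latched and must be drawn out for emptying. Start with a fingertip on either end of the black rail along the machine's front, feel along the rail until the fingertip drops into the hidden release groove, and press the catch inside it down so that the tray springs part of the way out; then hook a fingertip behind the tray's inner lip and draw the tray out to its stop, and leave it there. Use fingertips only: do not pinch the tray front between the fingers, and leave the loose lens, the spectacle frame and the loupe where they are.

Things in the scene. Friction and masses are not known exactly. Their poses are not given: they have to be found in the camera images.
- edger: Hand edger, a fixed light grey bench machine with a small grinding wheel at the back: 210 mm deep (x), 280 mm wide (y), 137 mm high. Origin: centre of its underside, on the worktop. x points to its back, y to its left as seen from the front where the robot is, z up. All axes below are parallel to these.
- rail_end_left: Left end piece of the black rail on the machine's front edge: plain, 16 mm (x) by 25 mm (y). Origin: centre of its top face, 78 mm above the worktop. Space in front of the rail (-x) is free down to the tray front, 27 mm below the rail's top. Behind the rail is an open basin, floor 22 mm below the rail's top, free for 68 mm back from the rail.
- rail_end_right: Right end piece of the same rail, plain, 16 by 25 mm; origin at the centre of its top face, 255 mm from that of the left end piece.
- rail_middle (a point): Centre of the rail's top line, half-way between the end pieces. The 230 mm of rail between them is 16 mm deep (x) and level: five 46 mm segments. One of the five, a different one each time, has the release groove: 40 mm long (y), centred on its segment, open to front and back; its floor is the black catch pad, 6 mm below the rail's top.
- catch (a joint): Spring catch: the pad (39 by 16 mm) that is the floor of the release groove. 0 = up, grows in m as it is pressed straight down, 0.006 = stop. It takes about 1.5 N to start and 5 N to reach the stop; the tray is free from about 0.0046. It springs up again when let go.
- tray (a joint): Dust tray under the rail. 0 = shut and latched; grows in m as it slides out to the front (-x), 0.14 = stop. When the catch frees it, a spring pushes it out by itself to about 0.06 to 0.07 within a second; from there it moves with 1 to 2 N and stays where it is left.
- tray_lip (a point): Middle of the rear top edge of the tray's inner lip, 50 mm above the worktop; moves with the tray. The lip is a steel edge 196 mm long (y), reaching 7 mm down from there along the inside of the tray's front; pull on its rear face. With the tray at 0.06 there are 48 mm of open space (x) between the lip and the rail's front face. The open tray behind the lip is 174 mm wide, floor 16 mm above the worktop.
- tray_fascia: Dark blue-grey front panel of the tray, 216 mm wide, top edge 51 mm above the worktop, its outside 19.5 mm in front of point tray_lip; flush when shut, with nothing to pull from outside. Only its axes are useful: the origin is not on the panel.
- tray_pan: Sheet steel pan of the tray with the inner lip, behind the front panel. The origin is not on the lip: use point tray_lip.
- lens_a: Loose uncut lens, 56 x 61 x 5 mm, lying on the worktop in front of the machine on the right. Origin: centre of its underside. Must stay where it is.
- frame_gold: Gold spectacle frame, 136 x 138 x 42 mm, standing loose to the left of the machine. Origin: centre of its underside. Must stay where it is.
- loupe: Black loupe, 38 mm across, 30 mm high, standing loose in front of the machine on the left. Origin: centre of its underside. Must stay where it is.

How it is judged:
By the outcome, as a careful person would: the job done as asked, in the order asked, and still so for the second after the job is handed in, with the robot touching nothing.
It also fails if it takes over 72 s, if anything falls off the work surface, if the arm or the gripper's body presses on something with over 40 N, if the wrist force passes 120 N, or if a joint passes its speed limit or range.

### The arm

A 6-joint arm with a two-finger parallel gripper is mounted at the origin on a cart in front of the work surface, level with it; the furniture and walls round the work are solid. World frame = base frame: x ahead of the robot, y to its left, z up, the work surface at z = 0. Lengths are in mm, angles in rad, forces in N, time in s.
With the tool pointing down it reaches from about 350 to 950 mm from the base axis. Payload 17.4 kg.
Tool frame: the origin (TCP) lies midway between the tips of the shut fingers; the grasp point (between the pads) lies arm.grip_point_offset behind it (arm.grip_point_offset is the distance from the TCP to the grasp point, in mm); z points along the fingers, y is the direction in which the jaws open and shut (so a half turn about z gives the same grasp; the last joint's range is limited). The gripper opens to 93 mm and grips with 3 to 60 N. Pads are 15 mm wide; open, the fingers measure 128 mm over their backs; the gripper's body (75 mm by 188 mm) begins 65 mm behind the grasp point.
Start: joints at [-1.31, 0.116, 1.442, -0, 1.584, -0.038], TCP at [198.693, -645.099, 184.246] pointing down, gripper open.
Joint ranges: [-2.83, 2.83], [-0.83, 2.19], [0.07, 2.5], [-1.14, 4.28], [0.01, 3], [-2.97, 2.97]. Speed limits (rad/s): [1.89, 1.89, 2.22, 3.14, 3.14, 3.14].

### API

Orientations are given as a unit quaternion [x, y, z, w].
In Python, from rig import sensors, imaging, arm gives the robot as it stands. The module is installed in compiled form; this text tells all that it offers.
- The arm moves only by the tool play_rows, never from a script. Its arguments are lists of equal length, an entry for each row: "travel": the shift along the tool's x, y, z in mm, a list of three; "dr": the turn, a rotation vector about the tool's x, y, z in rad, a list of three. A call has 1 to 12 rows; each row shifts and turns the commanded pose from where the row before left it, along the tool's axes as they then stand; what a row does not reach is not made up. A row lasts 1/8 s, in which the tool goes at most 62.5 mm and 10.7 degrees, less where a joint would pass 70% of its speed; a pose out of reach is approached as far as the arm can. A call with a gripper value outside its range is refused whole. "claw" is the closure, from 0 (fully open) to 1 (shut), set as the call begins (left out, the last holds). The fingers move at their own pace and stop on an object; "squeeze" is the grip in N (left out, the last holds). Time passes only in rows, so rows that do not move let the fingers close. It gives the time, the measured TCP pose, the force and the opening at its end, in the units of the state.
- sensors.sense(): the state, without advancing time (a new reading comes with each control period).
- imaging.grab_frame(name): name is "side" or "top"; returns a dict with "image" (480x640x3 uint8, red, green, blue), "fx", "fy", "cx", "cy" (pixels), "R" (3x3) and "t" (3): a world point X has camera coordinates R X + t. Camera axes: x right, y down, z forward; pixel columns grow to the right and rows downward; lengths in mm; the calibration is good to about 2 mm. A picture is of the moment at which its call begins. There is no depth.
- arm.hand_in(): hands the job in, once; it reports no verdict.
The state is a dict: "time": time; "qpos": joint angles; "dq": joint speeds; "joint_efforts": joint torques, N m; "position": TCP position; "tcp_rot": TCP orientation; "force": force on the tool from outside, world axes, zero at the start; "ft_torque": the same for the moment, N m; "opening": opening from 0.0 (shut) to 1.0 (fully open).
Only numpy, scipy, OpenCV 4.12 (cv2) and the standard library are available. Lean on these libraries where they do the work, as an engineer would, in place of code of your own. Each camera call takes 0.05 s, during which the arm holds its last target.

## Working session

There is one attempt and no reset: what is moved stays moved. The work goes in short steps, Python scripts to look and compute and a tool call to move; the robot and the scene stay as the last step left them, time stands still between calls to the robot, and variables do not carry over. Pictures are saved under pics/ and viewed, and the job is handed in when it is done.

Besides the shell and the picture viewer there is one more tool, called after ">>>" as name(argument=value, ...) on one line, values as JSON. play_rows: Moves the arm, as the interface text tells. Its arguments: {"type":"object","properties":{"travel":{"type":"array","items":{"type":"array","items":{"type":"number"}}},"dr":{"type":"array","items":{"type":"array","items":{"type":"number"}}},"claw":{"type":"number"},"squeeze":{"type":"number"}},"required":["travel","dr"]}

```bash
mkdir -p pics
python3 - <<'E'
from rig import sensors, imaging, arm
import cv2
s=sensors.sense()
for k,v in s.items(): print(k,v)
print(arm.grip_point_offset)
for n in ("side","top"):
    f=imaging.grab_frame(n); cv2.imwrite(f"pics/{n}0.png",f["image"][:,:,::-1])
    print(n,{k:(v.tolist() if hasattr(v,'tolist') else v) for k,v in f.items() if k!='image'})
E
```

```text
time 0.0
qpos [-1.30981123e+00  1.16456871e-01  1.44232797e+00 -3.01258908e-05
  1.58397836e+00 -3.77962403e-02]
dq [ 0.00046349  0.00026341  0.00234173  0.00065416  0.00152662 -0.00025462]
joint_efforts [-4.63228585e-03 -7.21274042e+01 -6.22604513e+01  7.77694280e-02
  2.37846962e-02 -6.02617297e-05]
position [ 198.60582078 -644.84313239  183.48590013]
tcp_rot [ 9.88861811e-01  1.48835401e-01 -8.01458505e-05 -5.79955688e-04]
force [ 0.60776641 -0.23081218  0.6111376 ]
ft_torque [-0.05067998 -0.00444502 -0.03819102]
opening 1.0002523247802324
18.8
side {'fx': 544.1015496399287, 'fy': 544.1015496399287, 'cx': 321.7473495646893, 'cy': 237.21766917681774, 'R': [[0.9999713643080238, -0.004325269808954887, -0.006209879630840299], [-0.0074513846001766325, -0.4194032063652368, -0.9077694791950756], [0.001321904493536535, 0.9077897567893339, -0.4194234257130515]], 't': [-538.8060834677884, 219.3876683510328, 796.569356726532]}
top {'fx': 569.8753643150736, 'fy': 569.8753643150736, 'cx': 323.41821114369066, 'cy': 242.75122010704746, 'R': [[0.008770036739629875, -0.9999511915679496, -0.004549828285063246], [-0.9917567453658579, -0.008116318066709318, -0.1278776110285178], [0.12783444166931865, 0.005633814238864044, -0.9917795196817766]], 't': [267.91128769924046, 523.631343158882, 857.3226921727974]}
```

View pics/side0.png

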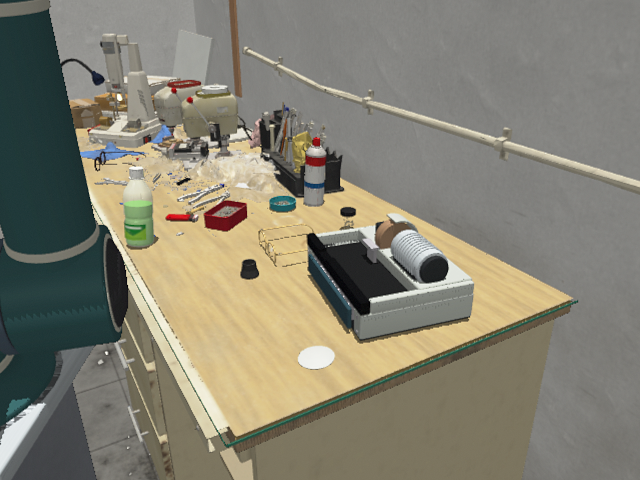

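View pics/top0.png

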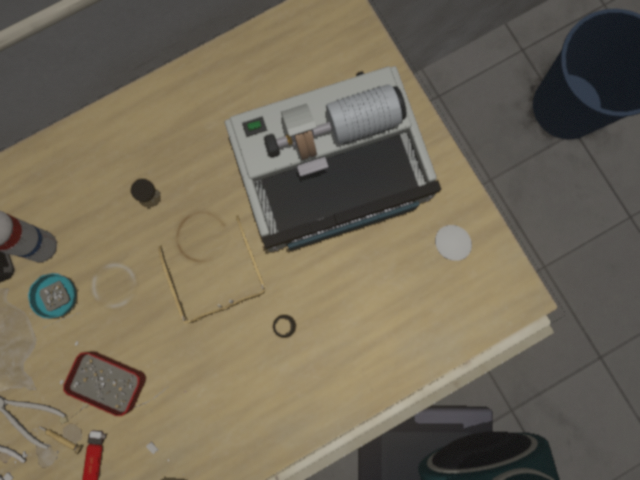

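The side picture shows the edger at about (390,275), the lens at (316,357) and the loupe at (250,268). The top picture shows the black rail running from (265,244) to (438,188), the loupe at (284,326) and the lens at (454,242). I'll enlarge the rail.

Run:
```python
import cv2
a=cv2.imread("pics/top0.png")[150:280,240:460]; cv2.imwrite("pics/top0c.png",cv2.resize(a,None,fx=3.6,fy=3.6,interpolation=cv2.INTER_CUBIC))
a=cv2.imread("pics/side0.png")[220:340,290:480]; cv2.imwrite("pics/side0c.png",cv2.resize(a,None,fx=4,fy=4,interpolation=cv2.INTER_CUBIC))
```

```text
(no output)
```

View pics/top0c.png

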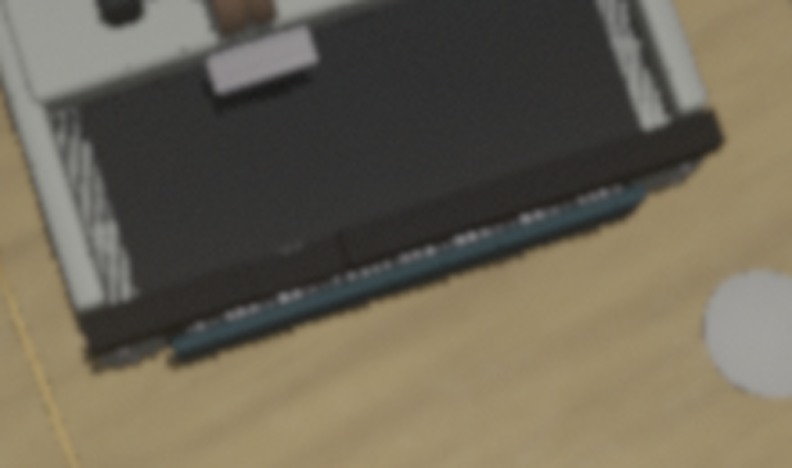

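View pics/side0c.png

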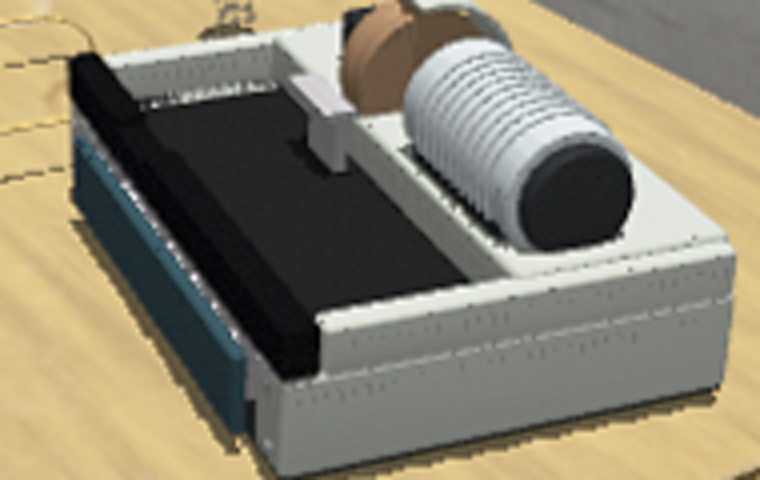

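```bash
cat > h.py <<'E'
import numpy as np
from rig import imaging
def cal(n):
    f=imaging.grab_frame(n); return f
def ray(f,u,v):
    d=np.array([(u-f['cx'])/f['fx'],(v-f['cy'])/f['fy'],1.]); R=np.array(f['R']);C=-R.T@np.array(f['t']); return C,R.T@d
def atz(f,u,v,z):
    C,d=ray(f,u,v); return C+d*(z-C[2])/d[2]
def proj(f,X):
    c=np.array(f['R'])@np.array(X)+np.array(f['t']); return np.array([f['fx']*c[0]/c[2]+f['cx'],f['fy']*c[1]/c[2]+f['cy']])
E
python3 - <<'E'
from h import *
T=cal('top');S=cal('side')
P={'BR':((712,110),(318,318)),'FR':((720,135),(285,350)),'BL':((80,312),(97,52)),'FL':((92,345),(70,60))}
for k,(t,s) in P.items():
    print(k,atz(T,240+t[0]/3.6,150+t[1]/3.6,78).round(1),atz(S,290+s[0]/4,220+s[1]/4,78).round(1))
print(ray(T,0,0)[0],ray(S,0,0)[0])
for n,c,o in (('lens',(454,242),5),('loupe',(284,326),30)): print(n,atz(T,*c,o))
E
```

```text
BR [611.6 100.6  78. ] [615.5 107.9  78. ]
FR [600.9  97.4  78. ] [600.8  84.5  78. ]
BL [524.1 363.3  78. ] [525.8 365.2  78. ]
FL [510.4 358.1  78. ] [512.4 355.7  78. ]
[407.36995714 267.31817311 918.45476343] [ 539.37240766 -633.43609275  529.90735693]
lens [528.0574295   61.66365339   5.        ]
loupe [391.84585748 332.0645917   30.        ]
```

```bash
cat >> h.py <<'E'
def E2W(p,X): # p: rail mid x,y,yaw ; X local rel rail-mid, z absolute
    c,s=np.cos(p[2]),np.sin(p[2]); return np.array([p[0]+c*X[0]-s*X[1],p[1]+s*X[0]+c*X[1],X[2]])
E
python3 - <<'E'
from h import *
import cv2
from scipy.optimize import least_squares
T=cal('top');S=cal('side')
t=lambda a,b:(T,240+a/3.6,150+b/3.6); s=lambda a,b:(S,290+a/4,220+b/4)
obs=[((8,-140,78),t(712,110)),((8,140,78),t(80,312)),((8,-140,78),s(318,318)),((-8,-140,78),s(285,350)),((8,140,78),s(97,52)),((-8,140,78),s(70,60)),
('fb',s(275,477)),('bb',s(717,390))]
def res(p):
    r=[]
    for X,(f,u,v) in obs:
        if X=='fb': X=(p[3],-140,0)
        if X=='bb': X=(p[3]+210,-140,0)
        r+=list(proj(f,E2W(p,X))-[u,v])
    return r
q=least_squares(res,[565,230,.32,-8],loss='soft_l1')
p=q.x; print(p.round(3)); print(np.array(res(p)).reshape(-1,2).round(1))
np.save('p.npy',p)
for n,f,(ox,oy),k in (('top',T,(240,150),3.6),('side',S,(290,220),4)):
    im=cv2.imread(f'pics/{n}0c.png')
    d=lambda X:tuple(int(round(z)) for z in (proj(f,E2W(p,X))-[ox,oy])*k)
    def L(a,b,c): cv2.line(im,d(a),d(b),c,1)
    for x in(-8,8): L((x,-140,78),(x,140,78),(0,0,255))
    for y in (-140,-115,-69,-23,23,69,115,140): L((-8,y,78),(8,y,78),(0,255,255))
    x=p[3]
    L((x,-140,0),(x+210,-140,0),(0,255,0))
    L((-8,-140,78),(-8,-140,51),(0,255,0))
    cv2.imwrite(f'pics/{n}0o.png',im)
for y in (-127.5,127.5): print(y,E2W(p,(0,y,78)).round(1))
E
```

```text
[ 5.62249e+02  2.30428e+02  3.31000e-01 -9.28000e+00]
[[-0.1 -2.4]
 [-1.4 -0.1]
 [ 0.3  2.4]
 [-0.8 -3.8]
 [-0.7 -0. ]
 [-1.6 -0.9]
 [-0.2  5.8]
 [ 0.9  3.1]]
-127.5 [603.7 109.9  78. ]
127.5 [520.8 351.   78. ]
```

View pics/top0o.png

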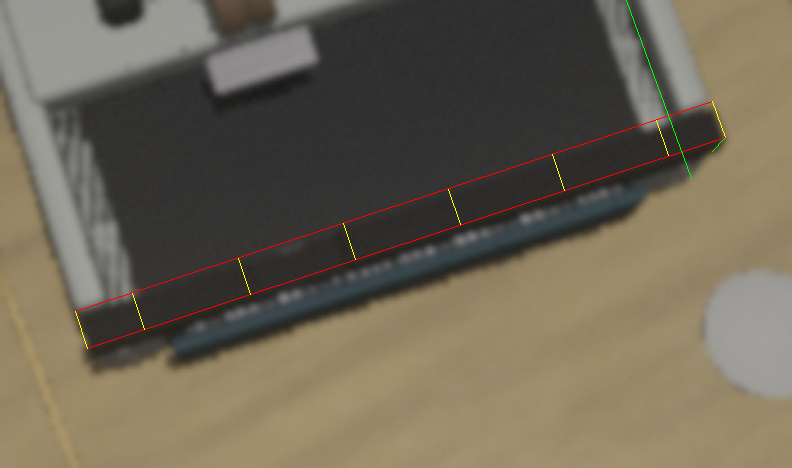

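View pics/side0o.png

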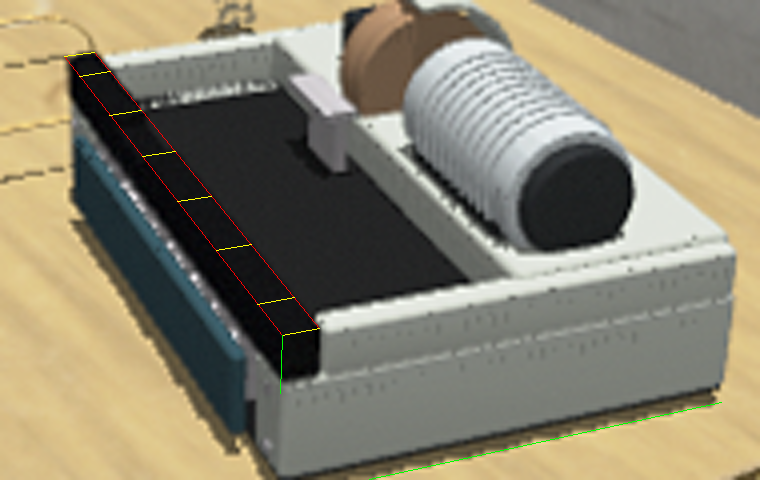

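The model lines up with the rail: its middle is at about (562,230) with a yaw of 19°. A small jog in both crops hints at the second segment from the left, which feeling will have to confirm. I'll turn the tool so the jaws lie along the machine's x, shut the fingers and travel to the left end.

>>> play_rows(travel=[[0,0,-5],[0,0,-5],[0,0,-5],[0,0,-5],[0,0,-5],[0,0,-5],[0,0,-5],[0,0,-5],[0,0,-5]], dr=[[0,0,-0.178],[0,0,-0.178],[0,0,-0.178],[0,0,-0.178],[0,0,-0.178],[0,0,-0.178],[0,0,-0.178],[0,0,-0.178],[0,0,-0.178]], claw=1, squeeze=10)

```text
time: 1.42
position: [198.7, -645.1, 229.3]
tcp_rot: [0.579, 0.815, 0.0, -0.0]
force: [0.5, 0.0, -0.2]
opening: 0.08
```

>>> play_rows(travel=[[15,25,0],[28,42,0],[28,42,0],[28,42,0],[28,42,0],[28,42,0],[28,42,0],[28,42,0],[28,42,0],[11,19,0]], dr=[[0,0,0],[0,0,0],[0,0,0],[0,0,0],[0,0,0],[0,0,0],[0,0,0],[0,0,0],[0,0,0],[0,0,0]])

```text
time: 2.68
position: [478.3, -282.3, 229.2]
tcp_rot: [0.582, 0.813, 0.0, 0.0]
force: [-0.3, -0.9, 0.1]
opening: 0.005
```

>>> play_rows(travel=[[47,20,0],[47,20,0],[47,20,0],[47,20,0],[47,20,0],[47,20,0],[47,20,0],[47,20,0],[47,20,0],[47,20,0],[47,20,0],[47,20,0]], dr=[[0,0,0],[0,0,0],[0,0,0],[0,0,0],[0,0,0],[0,0,0],[0,0,0],[0,0,0],[0,0,0],[0,0,0],[0,0,0],[0,0,0]])

```text
time: 4.18
position: [520.2, 328.2, 229.2]
tcp_rot: [0.582, 0.813, 0.0, -0.0]
force: [0.4, -0.1, 0.5]
opening: 0.006
```

```bash
cat >> h.py <<'E'
def st():
    from rig import sensors
    from scipy.spatial.transform import Rotation as Ro
    s=sensors.sense(); p=np.load('p.npy'); d=np.array(s['position'])-[p[0],p[1],0]
    c,sn=np.cos(p[2]),np.sin(p[2]); M=Ro.from_quat(s['tcp_rot']).as_matrix()
    F=s['force']
    print('t',round(s['time'],2),'pos',np.round(s['position'],1),'rail XYZ',np.round([c*d[0]+sn*d[1],-sn*d[0]+c*d[1],d[2]],1),'F XYZ',np.round([c*F[0]+sn*F[1],-sn*F[0]+c*F[1],F[2]],2),'ang x',np.arctan2(M[1,0],M[0,0]).round(3),'zt',M[:,2].round(4),'op',round(s['opening'],3))
    return s
E
python3 -c "
from h import *;st()"
```

```text
t 4.17 pos [520.2 328.2 229.2] rail XYZ [ -8.  106.1 229.2] F XYZ [ 0.35 -0.18  0.49] ang x 1.898 zt [-0.e+00  1.e-04 -1.e+00] op 0.006
```

>>> play_rows(travel=[[11,4,20],[10.5,4,30],[0,0,40],[0,0,30],[0,0,12]], dr=[[0,0,0],[0,0,0],[0,0,0],[0,0,0],[0,0,0]])

```text
time: 4.8
position: [520.7, 348.1, 94.9]
tcp_rot: [0.582, 0.813, -0.001, -0.001]
force: [1.2, 0.8, 0.3]
opening: 0.005
```

Run:
```python
from h import *
import cv2
st()
for n,(x,y,w,h),k in (('top',(200,150,220,150),3.6),('side',(270,160,190,150),4)):
    f=cal(n); a=f['image'][y:y+h,x:x+w,::-1]
    cv2.imwrite(f'pics/{n}1.png',cv2.resize(a,None,fx=k,fy=k,interpolation=cv2.INTER_CUBIC))
```

```text
t 4.8 pos [520.7 348.1  94.9] rail XYZ [ -1.1 124.8  94.9] F XYZ [1.34 0.35 0.25] ang x 1.899 zt [-0.0024 -0.0015 -1.    ] op 0.005
```

View pics/top1.png

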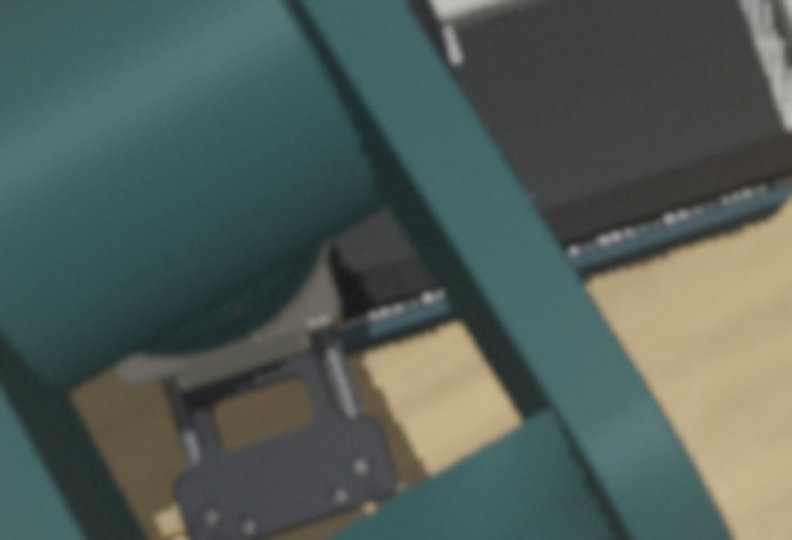

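View pics/side1.png

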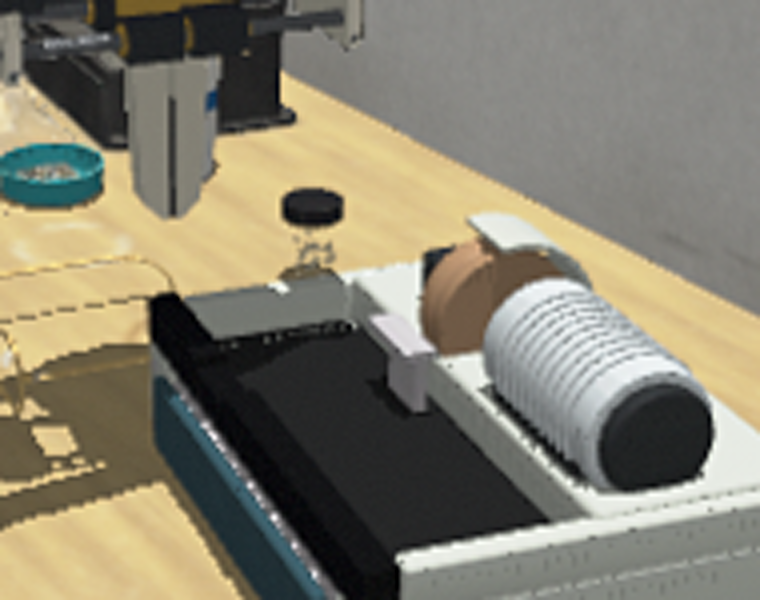

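Run:
```python
from h import *
import cv2
s=st();S=cal('side');T=cal('top')
p=np.load('p.npy')
print(proj(S,s['position']),'crop',(proj(S,s['position'])-[270,160])*4, 'railend',(proj(S,E2W(p,(0,127.5,78)))-[270,160])*4)
print(S['t'],S['R'])
cv2.imwrite('pics/side2.png',S['image'][:,:,::-1]);cv2.imwrite('pics/top2.png',T['image'][:,:,::-1])
```

```text
t 4.9 pos [521.3 348.4  96.2] rail XYZ [ -0.4 124.9  96.2] F XYZ [-0.44 -0.26 -0.57] ang x 1.9 zt [-1.4e-03 -9.0e-04 -1.0e+00] op 0.006
[311.79505939 228.11020634] crop [167.18023756 272.44082535] railend [166.73726652 303.82875551]
[-538.80608347  219.38766835  796.56935673] [[ 0.99997136 -0.00432527 -0.00620988]
 [-0.00745138 -0.41940321 -0.90776948]
 [ 0.0013219   0.90778976 -0.41942343]]
```

View pics/side2.png

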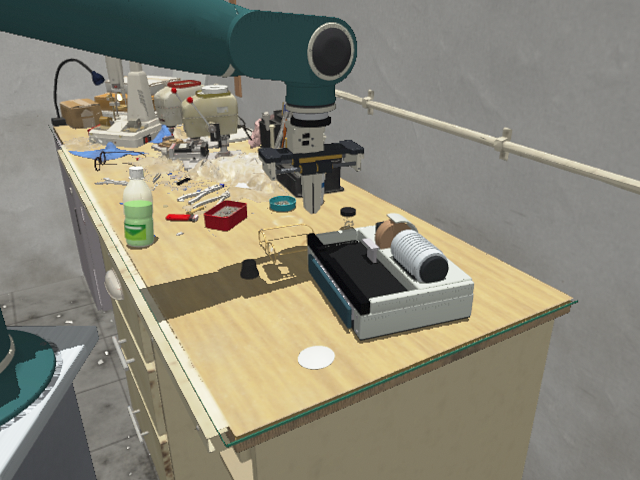

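View pics/top2.png

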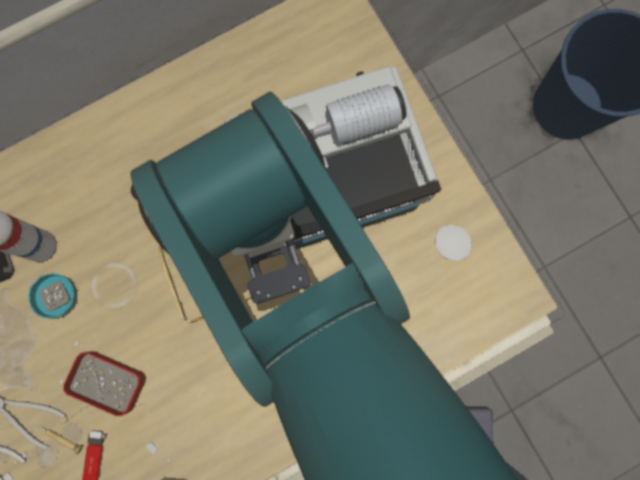

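```bash
python3 - <<'E'
from h import *
T=cal('top');S=cal('side')
print('lens',atz(T,453.5,242.5,4),atz(S,316.5,357.5,4))
print('loupe base/top',atz(T,284,326,30),atz(S,250,262,30),atz(S,250,276,0))
# tip triangulation: where along side ray?
for z in (95,115,135): print(z,atz(S,313,213,z))
# table right-front corner edge points
print(atz(T,555,308,0),atz(S,578,301,0))
E
python3 - <<'E'
import cv2
a=cv2.imread('pics/side2.png')[80:280,240:480];cv2.imwrite('pics/side2c.png',cv2.resize(a,(800,667),interpolation=cv2.INTER_CUBIC)[:600])
E
```

```text
lens [527.36777849  62.26253365   4.        ] [530.91676818  57.93062392   4.        ]
loupe base/top [391.84585748 332.0645917   30.        ] [397.12533955 333.07199776  30.        ] [395.66579316 329.72875361   0.        ]
95 [522.81868969 429.99173002  95.        ]
115 [523.5799423  381.08808165 115.        ]
135 [524.3411949  332.18443329 135.        ]
[423.62588803 -98.55191356   0.        ] [1011.79374321  225.00852123    0.        ]
```

View pics/side2c.png

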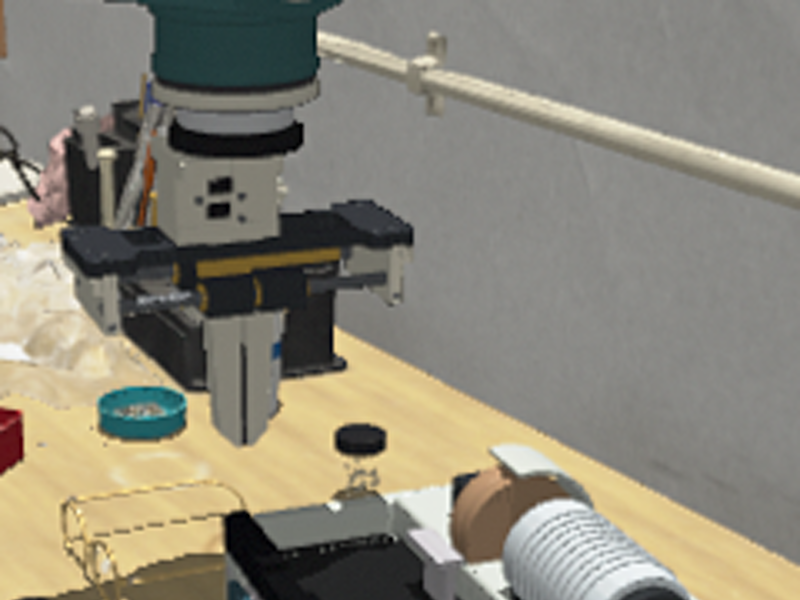

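Run:
```python
from h import *
T=cal('top');S=cal('side')
for z in (140,160,180,200,220,240): print(z,atz(T,283,291,z).round(0),atz(S,264,155,z).round(0))
p=np.load('p.npy');print(E2W(p,(-94,125,0)))
s=st();print(s['qpos'])
```

```text
140 [441. 326. 140.] [396. 712. 140.]
160 [440. 325. 160.] [403. 643. 160.]
180 [439. 323. 180.] [411. 574. 180.]
200 [438. 322. 200.] [418. 505. 200.]
220 [438. 320. 220.] [425. 436. 220.]
240 [437. 319. 240.] [433. 367. 240.]
[432.71151032 318.07007354   0.        ]
t 5.2 pos [522.5 349.   98.4] rail XYZ [  0.9 125.1  98.4] F XYZ [ 0.3  -0.92 -0.22] ang x 1.901 zt [ 1.3e-03  8.0e-04 -1.0e+00] op 0.005
[5.48366081e-01 4.98014815e-02 1.65175978e+00 1.12987681e-06
 1.43849018e+00 2.18655235e-01]
```

The top picture places the gripper where the state says it is. In the side picture the tip, at (313,213), looks higher than the reported pose predicts (312,228). I'll go down carefully and look again before touching.

>>> play_rows(travel=[[2,0,4],[0,0,4],[0,0,4],[0,0,0],[0,0,0]], dr=[[0,0,0],[0,0,0],[0,0,0],[0,0,0],[0,0,0]])

```text
time: 5.82
position: [521.4, 350.7, 85.3]
tcp_rot: [0.581, 0.814, 0.0, -0.0]
force: [-0.4, -0.3, 1.2]
opening: 0.005
```

Run:
```python
from h import *
import cv2
s=st();S=cal('side');st()
print(proj(S,s['position']), proj(S,s['position']-np.array([0,0,-84])))
a=S['image'][130:290,230:420,::-1].copy()
a=cv2.resize(a,None,fx=4,fy=4,interpolation=cv2.INTER_CUBIC)[:600]
u,v=(proj(S,s['position'])-[230,130])*4; cv2.drawMarker(a,(int(u),int(v)),(0,0,255),0,12)
cv2.imwrite('pics/side3.png',a)
```

```text
t 5.83 pos [521.4 350.7  85.3] rail XYZ [  0.5 127.1  85.3] F XYZ [-0.45 -0.21  1.19] ang x 1.901 zt [-0.  0. -1.] op 0.005
t 5.88 pos [521.5 350.7  85.4] rail XYZ [  0.6 127.   85.4] F XYZ [ 1.28 -0.05  0.75] ang x 1.901 zt [ 2.e-04  1.e-04 -1.e+00] op 0.006
[311.95039507 232.66653368] [311.34830109 192.79744663]
```

View pics/side3.png

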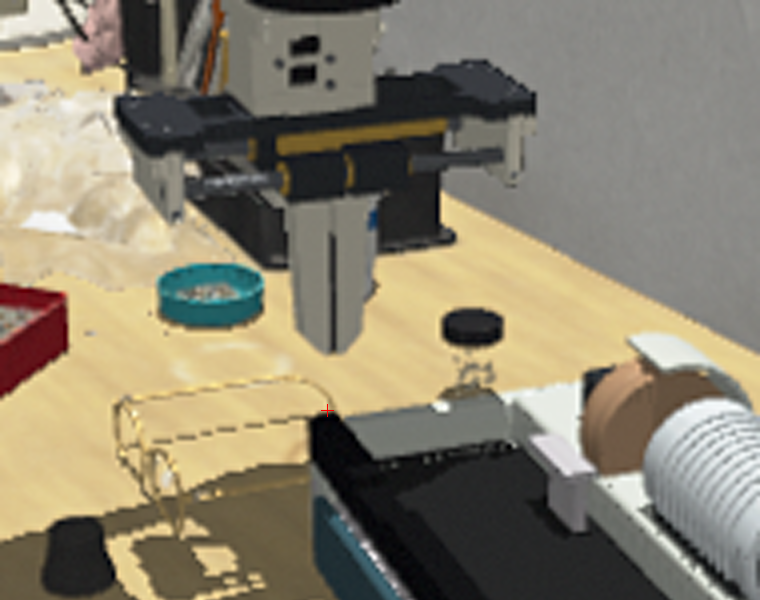

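>>> play_rows(travel=[[0,0,2],[0,0,2],[0,0,1],[0,0,1],[0,0,0]], dr=[[0,0,0],[0,0,0],[0,0,0],[0,0,0],[0,0,0]])

```text
time: 6.5
position: [521.4, 350.7, 79.1]
tcp_rot: [0.581, 0.814, -0.0, -0.0]
force: [-0.2, -0.5, 0.7]
opening: 0.005
```

>>> play_rows(travel=[[0,0,1],[0,0,0]], dr=[[0,0,0],[0,0,0]])

```text
time: 6.75
position: [521.4, 350.7, 78.2]
tcp_rot: [0.581, 0.814, -0.0, -0.0]
force: [-0.2, 0.3, -0.3]
opening: 0.005
```

>>> play_rows(travel=[[0,0,1],[0,0,0]], dr=[[0,0,0],[0,0,0]])

```text
time: 7.0
position: [521.4, 350.7, 77.2]
tcp_rot: [0.581, 0.814, -0.0, -0.0]
force: [0.7, 0.4, -0.2]
opening: 0.005
```

>>> play_rows(travel=[[0,0,1],[0,0,0]], dr=[[0,0,0],[0,0,0]])

```text
time: 7.25
position: [521.4, 350.7, 76.2]
tcp_rot: [0.581, 0.814, -0.0, -0.0]
force: [0.2, -0.4, 0.5]
opening: 0.008
```

>>> play_rows(travel=[[0,0,1],[0,0,0]], dr=[[0,0,0],[0,0,0]])

```text
time: 7.5
position: [521.4, 350.7, 75.1]
tcp_rot: [0.581, 0.814, -0.0, -0.0]
force: [0.3, 0.6, -0.4]
opening: 0.004
```

Run:
```python
from h import *
import cv2
s=st();S=cal('side');T=cal('top')
print(proj(S,s['position']))
a=S['image'][130:290,230:420,::-1].copy()
a=cv2.resize(a,None,fx=4,fy=4,interpolation=cv2.INTER_CUBIC)[:600]
u,v=(proj(S,s['position'])-[230,130])*4; cv2.drawMarker(a,(int(u),int(v)),(0,0,255),0,12)
cv2.imwrite('pics/side4.png',a)
a=T['image'][150:300,200:400,::-1]
cv2.imwrite('pics/top4.png',cv2.resize(a,None,fx=4,fy=4,interpolation=cv2.INTER_CUBIC)[:600])
```

```text
t 7.5 pos [521.4 350.7  75.1] rail XYZ [  0.4 127.   75.1] F XYZ [ 0.52  0.45 -0.4 ] ang x 1.901 zt [-2.e-04 -1.e-04 -1.e+00] op 0.004
[311.99092678 237.33918461]
```

View pics/side4.png

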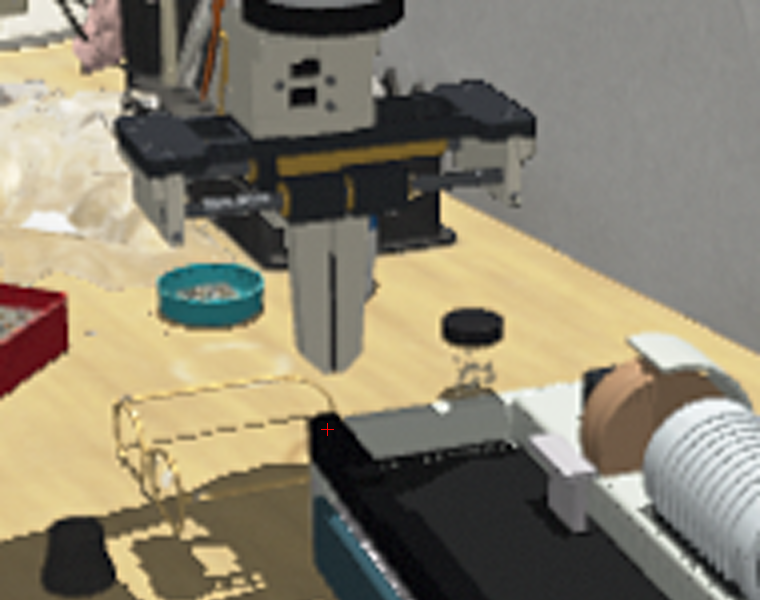

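View pics/top4.png

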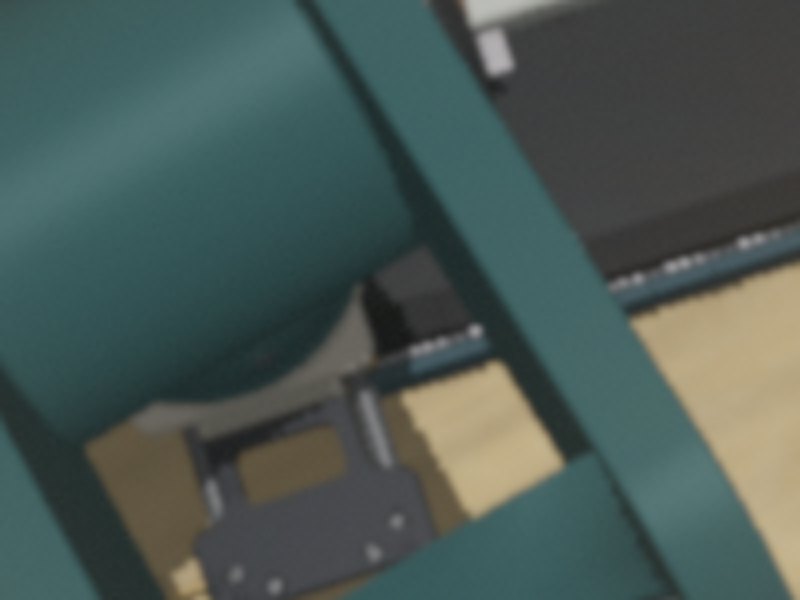

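The tip is at crop (332,372) and the rail end at (325,425). There is still a visible gap and no force at a reported z of 75. I'll keep descending in guarded steps and look again.

>>> play_rows(travel=[[0,0,2],[0,0,2],[0,0,2],[0,0,2],[0,0,0]], dr=[[0,0,0],[0,0,0],[0,0,0],[0,0,0],[0,0,0]])

```text
time: 8.22
position: [521.3, 350.7, 67.0]
tcp_rot: [0.581, 0.814, -0.0, -0.0]
force: [-0.3, 0.1, -0.9]
opening: 0.005
```

Run:
```python
from h import *
import cv2
s=st();S=cal('side');T=cal('top')
print('tip pred',proj(S,s['position']), 'body', proj(T,s['position']+np.array([0,0,120])))
a=S['image'][130:290,230:420,::-1].copy()
a=cv2.resize(a,None,fx=4,fy=4,interpolation=cv2.INTER_CUBIC)[:600]
cv2.imwrite('pics/side5.png',a)
for d in (T,S): print(d['t'])
p=np.load('p.npy')
a=T['image'][120:330,180:420,::-1].copy(); a=cv2.resize(a,None,fx=2.8,fy=2.8,interpolation=cv2.INTER_CUBIC)
def m(X,c):
    u,v=(proj(T,X)-[180,120])*2.8; cv2.drawMarker(a,(int(u),int(v)),c,0,10)
for h,c in((150,(0,0,255)),(200,(0,255,255)),(250,(0,255,0))):
    for x in (-94,94):
        for y in(-37,37):
            m(E2W(p,(x,127+y,h)),c)
cv2.imwrite('pics/top5.png',a)
```

```text
t 8.22 pos [521.3 350.7  67. ] rail XYZ [  0.4 127.   67. ] F XYZ [-0.28  0.24 -0.86] ang x 1.901 zt [-3.e-04 -1.e-04 -1.e+00] op 0.005
tip pred [312.03359156 241.00798579] body [262.60017199 227.22391666]
[267.9112877  523.63134316 857.32269217]
[-538.80608347  219.38766835  796.56935673]
```

View pics/side5.png

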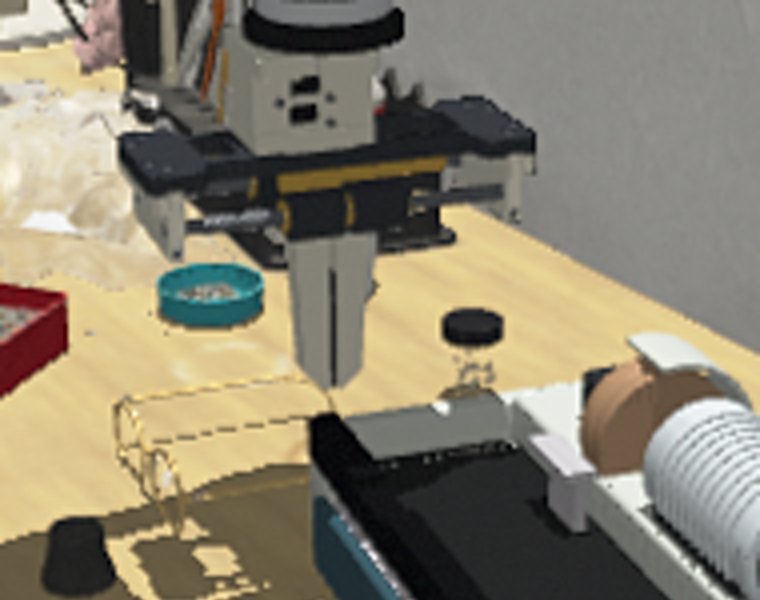

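View pics/top5.png

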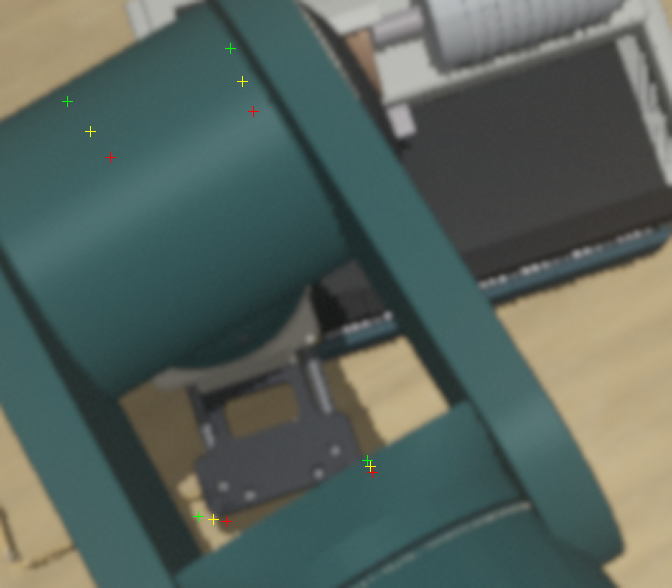

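>>> play_rows(travel=[[0,0,3],[0,0,3],[0,0,3],[0,0,2],[0,0,0]], dr=[[0,0,0],[0,0,0],[0,0,0],[0,0,0],[0,0,0]])

```text
time: 8.95
position: [521.3, 350.7, 56.0]
tcp_rot: [0.581, 0.814, -0.0, -0.0]
force: [0.4, -0.1, -0.4]
opening: 0.005
```

Run:
```python
from h import *
import cv2
s=st();S=cal('side')
a=S['image'][130:290,230:420,::-1].copy()
a=cv2.resize(a,None,fx=4,fy=4,interpolation=cv2.INTER_CUBIC)[:600]
cv2.imwrite('pics/side6.png',a)
```

```text
t 8.95 pos [521.3 350.7  56. ] rail XYZ [  0.4 127.   56. ] F XYZ [ 0.36 -0.27 -0.35] ang x 1.901 zt [-3.e-04 -2.e-04 -1.e+00] op 0.005
```

View pics/side6.png

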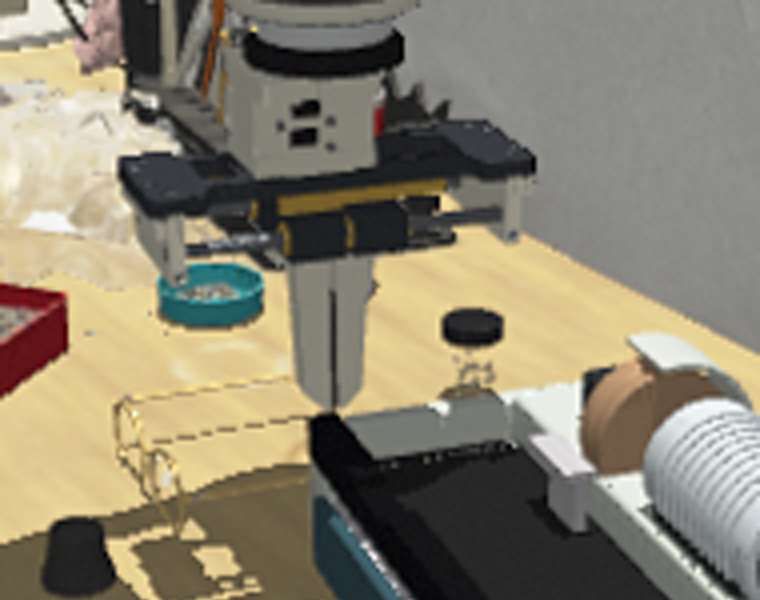

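>>> play_rows(travel=[[0,0,2],[0,0,1],[0,0,1],[0,0,0]], dr=[[0,0,0],[0,0,0],[0,0,0],[0,0,0]])

```text
time: 9.5
position: [521.4, 350.7, 52.1]
tcp_rot: [0.581, 0.814, -0.0, -0.0]
force: [0.2, -0.4, 0.4]
opening: 0.004
```

>>> play_rows(travel=[[0,0,1],[0,0,0]], dr=[[0,0,0],[0,0,0]])

```text
time: 9.75
position: [521.4, 350.7, 51.2]
tcp_rot: [0.581, 0.814, -0.0, -0.0]
force: [-0.4, -0.5, 0.3]
opening: 0.004
```

>>> play_rows(travel=[[0,0,1],[0,0,0]], dr=[[0,0,0],[0,0,0]])

```text
time: 10.0
position: [521.4, 350.7, 50.2]
tcp_rot: [0.581, 0.814, -0.0, -0.0]
force: [-0.4, 0.4, -0.5]
opening: 0.005
```

>>> play_rows(travel=[[0,0,1],[0,0,0]], dr=[[0,0,0],[0,0,0]])

```text
time: 10.25
position: [521.4, 350.7, 49.2]
tcp_rot: [0.581, 0.814, -0.0, -0.0]
force: [0.0, -0.7, 0.0]
opening: 0.007
```

>>> play_rows(travel=[[0,0,1],[0,0,0]], dr=[[0,0,0],[0,0,0]])

```text
time: 10.5
position: [521.4, 350.7, 48.1]
tcp_rot: [0.581, 0.814, -0.0, -0.0]
force: [0.4, 0.7, 0.5]
opening: 0.005
```

>>> play_rows(travel=[[0,0,1],[0,0,0]], dr=[[0,0,0],[0,0,0]])

```text
time: 10.75
position: [521.4, 350.7, 47.1]
tcp_rot: [0.581, 0.814, -0.0, -0.0]
force: [0.6, 1.1, 0.3]
opening: 0.005
```

Run:
```python
from h import *
import cv2
s=st();S=cal('side')
a=S['image'][130:290,230:420,::-1].copy()
a=cv2.resize(a,None,fx=4,fy=4,interpolation=cv2.INTER_CUBIC)[:600]
cv2.imwrite('pics/side7.png',a)
```

```text
t 10.75 pos [521.4 350.7  47.1] rail XYZ [  0.5 127.   47.1] F XYZ [0.91 0.89 0.27] ang x 1.901 zt [-1.e-04 -0.e+00 -1.e+00] op 0.005
```

View pics/side7.png

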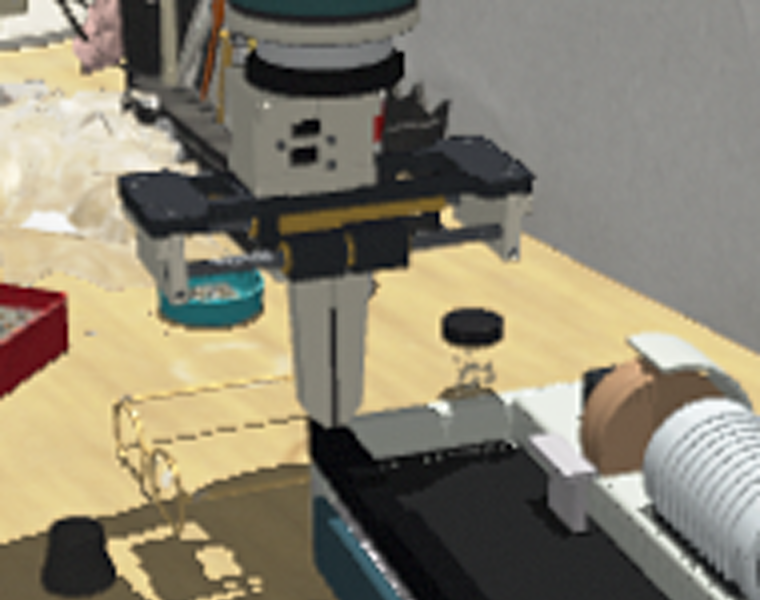

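The tip, at (332,428), now overlaps the rail end's top in the picture. Contact should be close.

>>> play_rows(travel=[[0,0,1],[0,0,0]], dr=[[0,0,0],[0,0,0]])

```text
time: 11.05
position: [521.4, 350.7, 46.2]
tcp_rot: [0.581, 0.814, -0.0, -0.0]
force: [-0.4, 0.8, -0.6]
opening: 0.007
```

>>> play_rows(travel=[[0,0,1],[0,0,0]], dr=[[0,0,0],[0,0,0]])

```text
time: 11.3
position: [521.4, 350.7, 45.1]
tcp_rot: [0.581, 0.814, -0.0, -0.0]
force: [0.1, 0.0, 0.8]
opening: 0.005
```

>>> play_rows(travel=[[0,0,1],[0,0,0]], dr=[[0,0,0],[0,0,0]])

```text
time: 11.55
position: [521.4, 350.7, 44.2]
tcp_rot: [0.581, 0.814, -0.0, -0.0]
force: [-0.5, -0.3, -0.4]
opening: 0.009
```

Run:
```python
from h import *
import cv2
s=st();S=cal('side');T=cal('top')
a=S['image'][200:275,260:360,::-1].copy()
a=cv2.resize(a,None,fx=8,fy=8,interpolation=cv2.INTER_CUBIC)[:600]
cv2.imwrite('pics/side8.png',a)
a=T['image'][200:320,210:340,::-1].copy()
a=cv2.resize(a,None,fx=5,fy=5,interpolation=cv2.INTER_CUBIC)[:600]
a=np.clip(a.astype(float)*1.6,0,255).astype(np.uint8)
cv2.imwrite('pics/top8.png',a)
print(s['qpos'])
```

```text
t 11.55 pos [521.4 350.7  44.2] rail XYZ [  0.5 127.   44.2] F XYZ [-0.53 -0.13 -0.41] ang x 1.901 zt [-1.e-04 -1.e-04 -1.e+00] op 0.009
[ 5.51496955e-01  8.75900461e-02  1.70289373e+00 -2.47508816e-05
  1.35120981e+00  2.21530996e-01]
```

View pics/side8.png

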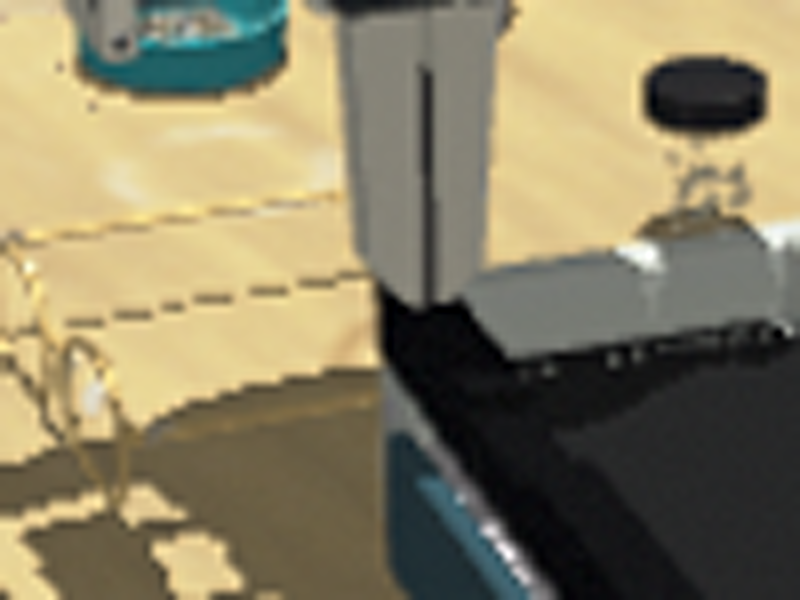

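View pics/top8.png

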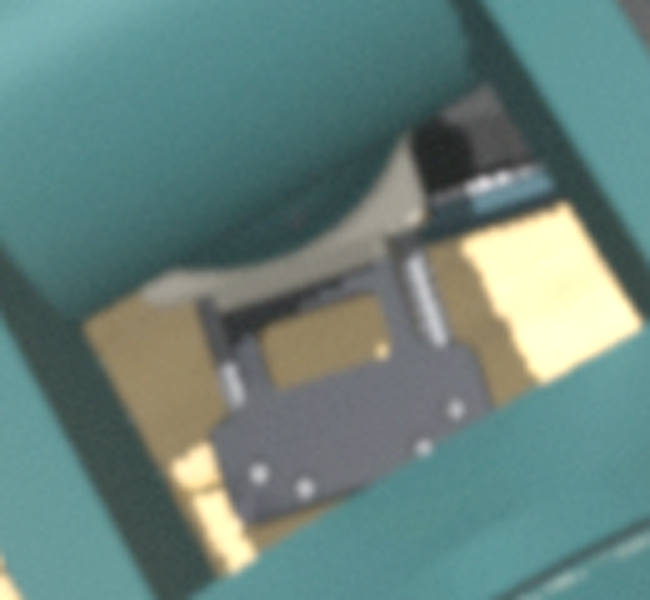

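The fingertip now covers the rail end in the side picture: the tip is at crop (427,308), inside the rail-top outline. Fingertips therefore sit about 30 mm or more above the reported TCP. I'll continue down until contact.

>>> play_rows(travel=[[0,0,1],[0,0,0]], dr=[[0,0,0],[0,0,0]])

```text
time: 11.9
position: [521.5, 350.7, 43.9]
tcp_rot: [0.581, 0.814, 0.0, 0.0]
force: [-2.0, -1.5, 5.4]
opening: 0.005
```

>>> play_rows(travel=[[0,0,1],[0,0,0]], dr=[[0,0,0],[0,0,0]])

```text
time: 12.15
position: [521.5, 350.8, 43.8]
tcp_rot: [0.581, 0.814, 0.0, 0.0]
force: [-5.9, -4.0, 14.8]
opening: 0.009
```

>>> play_rows(travel=[[0,0,1],[0,0,0]], dr=[[0,0,0],[0,0,0]])

```text
time: 12.4
position: [521.6, 350.8, 43.8]
tcp_rot: [0.581, 0.814, 0.0, 0.0]
force: [-11.2, -7.4, 23.0]
opening: 0.01
```

>>> play_rows(travel=[[0,0,1],[0,0,0]], dr=[[0,0,0],[0,0,0]])

```text
time: 12.65
position: [521.6, 350.8, 43.8]
tcp_rot: [0.581, 0.814, 0.001, 0.0]
force: [-15.1, -9.1, 32.4]
opening: 0.006
```

Contact at a reported z of 44.0, with a stiffness of about 9 N/mm. I pressed harder than intended, so I'll ease off to a light touch.

>>> play_rows(travel=[[0,0,-2.4],[0,0,-1],[0,0,0]], dr=[[0,0,0],[0,0,0],[0,0,0]])

```text
time: 13.02
position: [521.5, 350.8, 43.9]
tcp_rot: [0.581, 0.814, 0.0, 0.0]
force: [-1.7, -0.6, 5.9]
opening: 0.002
```

Run:
```python
from h import *
import cv2
s=st();S=cal('side')
a=S['image'][200:275,260:360,::-1].copy()
a=cv2.resize(a,None,fx=8,fy=8,interpolation=cv2.INTER_CUBIC)[:600]
cv2.imwrite('pics/side9.png',a)
```

```text
t 13.03 pos [521.5 350.8  43.9] rail XYZ [  0.6 127.1  43.9] F XYZ [-1.81 -0.06  5.92] ang x 1.901 zt [ 3.e-04  2.e-04 -1.e+00] op 0.002
```

View pics/side9.png

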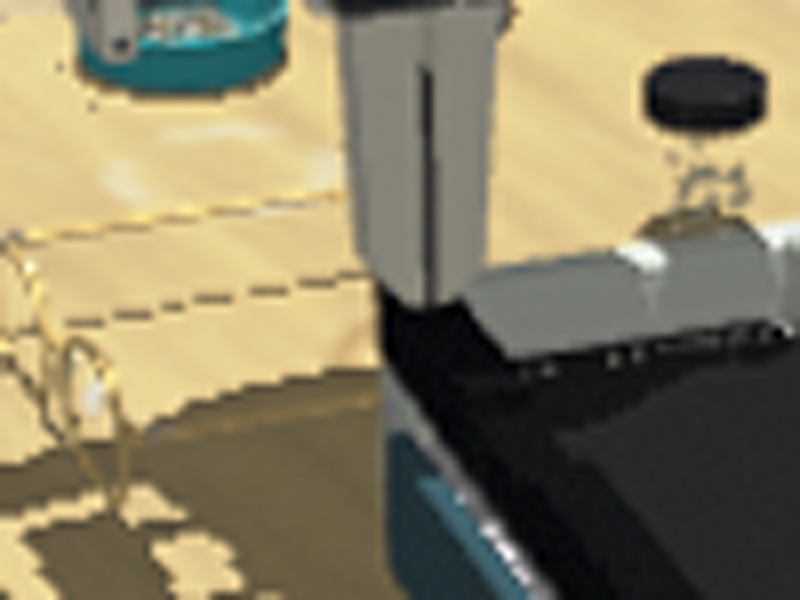

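Contact is on top of the left end piece, with the tip at crop (420,308). Now I'll slide right along the rail with a light touch.

>>> play_rows(travel=[[-3,0,-0.2],[-4,0,0],[-4,0,0],[-4,0,0],[-4,0,0],[-4,0,0],[-4,0,0]], dr=[[0,0,0],[0,0,0],[0,0,0],[0,0,0],[0,0,0],[0,0,0],[0,0,0]])

```text
time: 13.95
position: [530.3, 324.9, 43.9]
tcp_rot: [0.581, 0.814, 0.0, 0.0]
force: [-0.9, 3.1, 4.5]
opening: 0.005
```

```bash
python3 -c "
from h import *;st()"
```

```text
t 13.95 pos [530.3 324.9  43.9] rail XYZ [ 0.5 99.8 43.9] F XYZ [0.2  3.22 4.53] ang x 1.901 zt [ 1.e-04  1.e-04 -1.e+00] op 0.005
```

>>> play_rows(travel=[[-4,0,0],[-4,0,0],[-4,0,0],[-4,0,0],[-4,0,0],[-4,0,0]], dr=[[0,0,0],[0,0,0],[0,0,0],[0,0,0],[0,0,0],[0,0,0]])

```text
time: 14.7
position: [538.0, 302.2, 43.9]
tcp_rot: [0.581, 0.814, -0.0, -0.0]
force: [-1.5, 3.1, 5.1]
opening: 0.003
```

>>> play_rows(travel=[[-3,0,0],[-3,0,0],[-3,0,0]], dr=[[0,0,0],[0,0,0],[0,0,0]])

```text
time: 15.08
position: [540.9, 293.8, 43.8]
tcp_rot: [0.581, 0.814, 0.0, -0.0]
force: [-1.8, 3.9, 4.4]
opening: 0.005
```

>>> play_rows(travel=[[-3,0,0],[-3,0,0],[-3,0,0]], dr=[[0,0,0],[0,0,0],[0,0,0]])

```text
time: 15.45
position: [543.8, 285.1, 43.7]
tcp_rot: [0.581, 0.814, -0.0, 0.0]
force: [-0.2, 1.3, 2.3]
opening: 0.01
```

```bash
python3 -c "
from h import *;st()"
```

```text
t 15.45 pos [543.8 285.1  43.7] rail XYZ [ 0.3 57.7 43.7] F XYZ [0.22 1.25 2.29] ang x 1.901 zt [-2.e-04 -3.e-04 -1.e+00] op 0.01
```

Force is dropping at Y≈58, which is the edge of the suspected groove. I'll take a few more steps.

>>> play_rows(travel=[[-3,0,0],[-3,0,0],[0,0,0]], dr=[[0,0,0],[0,0,0],[0,0,0]])

```text
time: 15.82
position: [545.7, 279.4, 43.6]
tcp_rot: [0.581, 0.814, -0.0, 0.0]
force: [0.8, 0.3, 0.4]
opening: 0.008
```

```bash
python3 -c "
from h import *;st()"
```

```text
t 15.82 pos [545.7 279.4  43.6] rail XYZ [ 0.3 51.6 43.6] F XYZ [0.82 0.04 0.36] ang x 1.9 zt [-2.e-04 -4.e-04 -1.e+00] op 0.008
```

The force has gone to zero, so the tip is over the groove. I'll move to its middle and press down.

>>> play_rows(travel=[[-3,0,1],[-2.5,0,1.5],[0,0,1.5],[0,0,0]], dr=[[0,0,0],[0,0,0],[0,0,0],[0,0,0]])

```text
time: 16.32
position: [547.4, 274.5, 39.6]
tcp_rot: [0.581, 0.814, -0.0, -0.0]
force: [-0.0, -0.6, -0.8]
opening: -0.001
```

>>> play_rows(travel=[[0,0,1],[0,0,1],[0,0,0]], dr=[[0,0,0],[0,0,0],[0,0,0]])

```text
time: 16.7
position: [547.5, 274.6, 37.9]
tcp_rot: [0.581, 0.814, 0.0, -0.0]
force: [0.0, -0.0, 0.8]
opening: 0.006
```

>>> play_rows(travel=[[0,0,1],[0,0,1],[0,0,0]], dr=[[0,0,0],[0,0,0],[0,0,0]])

```text
time: 17.08
position: [547.5, 274.6, 35.9]
tcp_rot: [0.581, 0.814, 0.0, -0.0]
force: [-0.8, 0.4, 4.3]
opening: 0.003
```

```bash
python3 -c "
from h import *;st()"
```

```text
t 17.07 pos [547.5 274.6  35.9] rail XYZ [ 0.4 46.6 35.9] F XYZ [-0.68  0.61  4.29] ang x 1.901 zt [ 1.e-04  1.e-04 -1.e+00] op 0.003
```

>>> play_rows(travel=[[0,0,1],[0,0,1],[0,0,1],[0,0,0.7],[0,0,0],[0,0,0],[0,0,0],[0,0,0]], dr=[[0,0,0],[0,0,0],[0,0,0],[0,0,0],[0,0,0],[0,0,0],[0,0,0],[0,0,0]])

```text
time: 18.08
position: [547.5, 274.6, 32.2]
tcp_rot: [0.581, 0.814, 0.0, 0.0]
force: [-1.2, 0.2, 3.8]
opening: 0.002
```

Run:
```python
from h import *
import cv2
s=st();S=cal('side');T=cal('top')
a=S['image'][170:345,280:460,::-1].copy()
a=cv2.resize(a,None,fx=3.4,fy=3.4,interpolation=cv2.INTER_CUBIC)[:600]
cv2.imwrite('pics/side10.png',a)
a=T['image'][150:300,240:460,::-1]
cv2.imwrite('pics/top10.png',cv2.resize(a,None,fx=3.6,fy=3.6,interpolation=cv2.INTER_CUBIC))
```

```text
t 18.07 pos [547.5 274.6  32.2] rail XYZ [ 0.4 46.5 32.2] F XYZ [-1.12  0.59  3.76] ang x 1.901 zt [ 1.e-04  1.e-04 -1.e+00] op 0.002
```

View pics/side10.png

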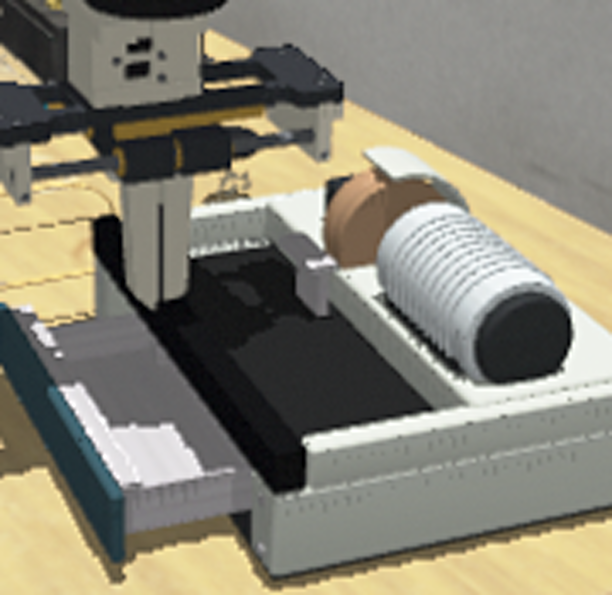

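View pics/top10.png

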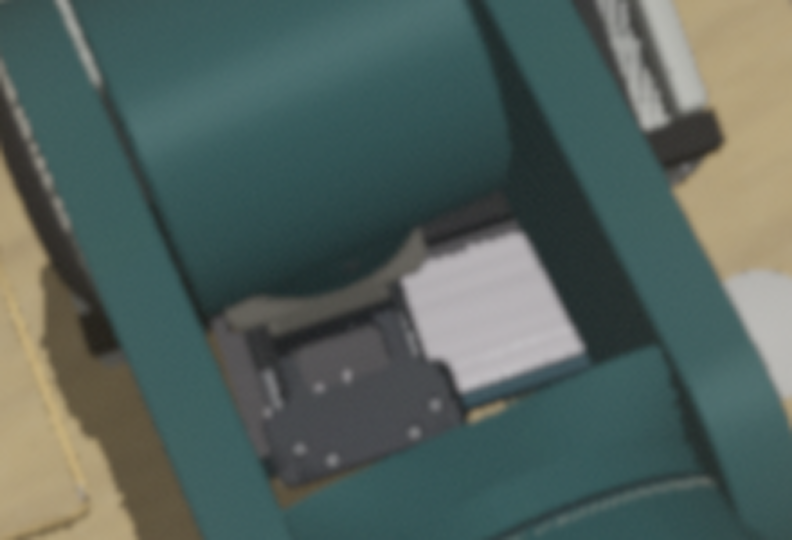

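The picture shows the tray sprung out: the blue fascia is at (60,430), well clear of the rail, and the fingertip is in the groove at (155,305). I'll lift out and move in front of the rail at mid-tray.

>>> play_rows(travel=[[0,0,-8],[0,0,-10],[0,0,-10],[-15,-10,0],[-20,-15,0],[-11,-8,0],[0,0,0]], dr=[[0,0,0],[0,0,0],[0,0,0],[0,0,0],[0,0,0],[0,0,0],[0,0,0]])

```text
time: 19.05
position: [531.0, 219.1, 60.2]
tcp_rot: [0.582, 0.813, 0.0, 0.0]
force: [-0.6, -0.3, 0.4]
opening: 0.006
```

Run:
```python
from h import *
import cv2
s=st();S=cal('side');T=cal('top')
p=np.load('p.npy')
a=S['image'][170:345,280:460,::-1].copy()
a=cv2.resize(a,None,fx=4,fy=4,interpolation=cv2.INTER_CUBIC)[:600]
d=lambda X:tuple(int(round(z)) for z in (proj(S,E2W(p,X))-[280,170])*4)
cv2.line(a,d((-56,-98,50)),d((-56,98,50)),(0,0,255),1)
cv2.line(a,d((-66,-98,50)),d((-66,98,50)),(0,255,0),1)
cv2.line(a,d((-8,-98,78)),d((-8,98,78)),(0,255,255),1)
cv2.imwrite('pics/side11.png',a)
a=T['image'][150:300,240:460,::-1].copy()
a=cv2.resize(a,None,fx=3.6,fy=3.6,interpolation=cv2.INTER_CUBIC)
d=lambda X:tuple(int(round(z)) for z in (proj(T,E2W(p,X))-[240,150])*3.6)
for x,c in((-56,(0,0,255)),(-66,(0,255,0))): cv2.line(a,d((x,-98,50)),d((x,98,50)),c,1)
cv2.imwrite('pics/top11.png',a)
```

```text
t 19.05 pos [531.  219.1  60.2] rail XYZ [-33.2  -0.5  60.2] F XYZ [-0.68 -0.06  0.37] ang x 1.899 zt [ 2.e-04  1.e-04 -1.e+00] op 0.006
```

View pics/side11.png

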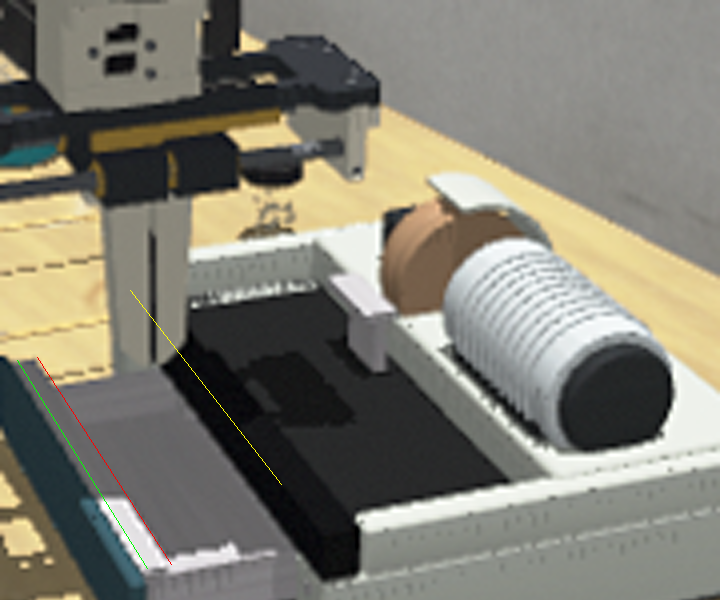

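View pics/top11.png

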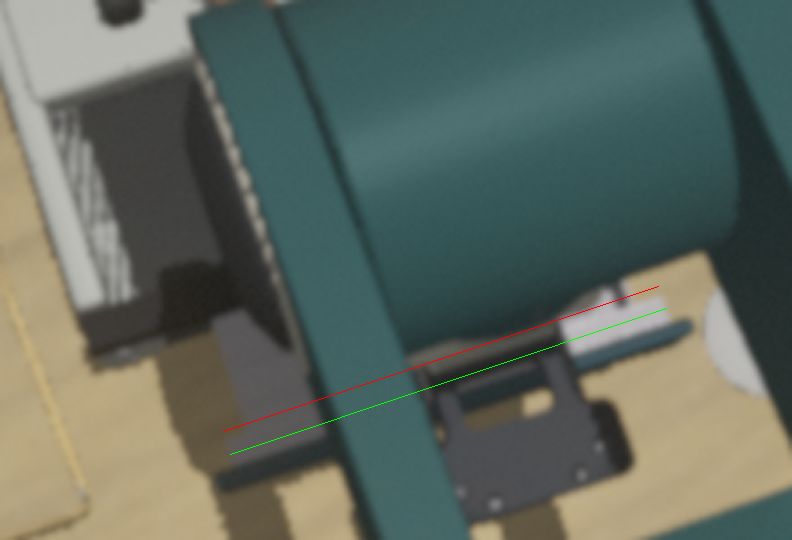

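The tray lip lies near the green line, about 66 mm in front of the rail centre, so the tray is out by about 0.07. The finger is above the gap. I'll descend behind the lip until the tip is about 27 mm above the worktop, which is a reported z of about -6.

>>> play_rows(travel=[[0,-4,8],[0,0,10],[0,0,10],[0,0,8],[0,0,0]], dr=[[0,0,0],[0,0,0],[0,0,0],[0,0,0],[0,0,0]])

```text
time: 19.77
position: [527.1, 219.0, 23.3]
tcp_rot: [0.581, 0.814, -0.001, -0.0]
force: [-0.3, -0.3, -0.0]
opening: 0.005
```

>>> play_rows(travel=[[0,0,5],[0,0,5],[0,0,5],[0,0,0]], dr=[[0,0,0],[0,0,0],[0,0,0],[0,0,0]])

```text
time: 20.27
position: [527.2, 219.0, 8.7]
tcp_rot: [0.581, 0.814, -0.0, -0.0]
force: [-0.1, -0.6, -0.7]
opening: 0.006
```

Run:
```python
from h import *
import cv2
s=st();S=cal('side')
a=S['image'][170:345,280:460,::-1].copy()
a=cv2.resize(a,None,fx=4,fy=4,interpolation=cv2.INTER_CUBIC)[:600]
cv2.imwrite('pics/side12.png',a)
```

```text
t 20.27 pos [527.2 219.    8.7] rail XYZ [-36.9   0.6   8.7] F XYZ [-0.32 -0.52 -0.66] ang x 1.901 zt [-6.e-04 -2.e-04 -1.e+00] op 0.006
```

View pics/side12.png

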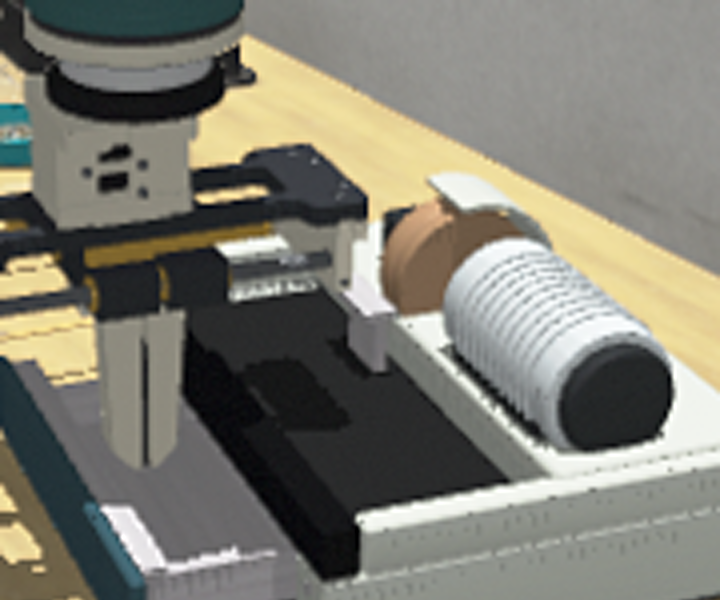

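The fingertip, at (145,465), is inside the open tray between lip and rail. I'll go a little deeper and then approach the lip.

>>> play_rows(travel=[[0,-2,5],[0,-2,5],[0,-1,3],[0,0,0]], dr=[[0,0,0],[0,0,0],[0,0,0],[0,0,0]])

```text
time: 20.82
position: [522.5, 217.3, -4.1]
tcp_rot: [0.581, 0.814, -0.0, -0.0]
force: [0.1, 0.5, 0.4]
opening: 0.005
```

>>> play_rows(travel=[[0,-2,0],[0,-2,0],[0,-2,0],[0,-2,0],[0,0,0]], dr=[[0,0,0],[0,0,0],[0,0,0],[0,0,0],[0,0,0]])

```text
time: 21.45
position: [515.0, 214.8, -3.8]
tcp_rot: [0.581, 0.814, 0.0, -0.0]
force: [1.3, 0.1, 0.2]
opening: 0.002
```

```bash
python3 -c "
from h import *;st()"
```

```text
t 21.45 pos [515.  214.8  -3.8] rail XYZ [-49.8   0.6  -3.8] F XYZ [ 1.27 -0.38  0.15] ang x 1.901 zt [ 0.  0. -1.] op 0.002
```

>>> play_rows(travel=[[0,-2,0],[0,-4,0],[0,-5,0],[0,-5,0],[0,-5,0],[0,-5,0],[0,-5,0],[0,-5,0],[0,-5,0],[0,-4,0],[0,0,0]], dr=[[0,0,0],[0,0,0],[0,0,0],[0,0,0],[0,0,0],[0,0,0],[0,0,0],[0,0,0],[0,0,0],[0,0,0],[0,0,0]])

```text
time: 22.82
position: [472.3, 200.1, -3.9]
tcp_rot: [0.581, 0.814, -0.0, -0.0]
force: [-0.7, -0.1, 0.2]
opening: 0.003
```

Run:
```python
from h import *
import cv2
s=st();S=cal('side')
a=S['image'][170:370,260:460,::-1].copy()
a=cv2.resize(a,None,fx=3,fy=3,interpolation=cv2.INTER_CUBIC)[:600]
cv2.imwrite('pics/side13.png',a)
```

```text
t 22.82 pos [472.3 200.1  -3.9] rail XYZ [-94.9   0.6  -3.9] F XYZ [-0.67  0.16  0.22] ang x 1.901 zt [-1.e-04 -1.e-04 -1.e+00] op 0.003
```

View pics/side13.png

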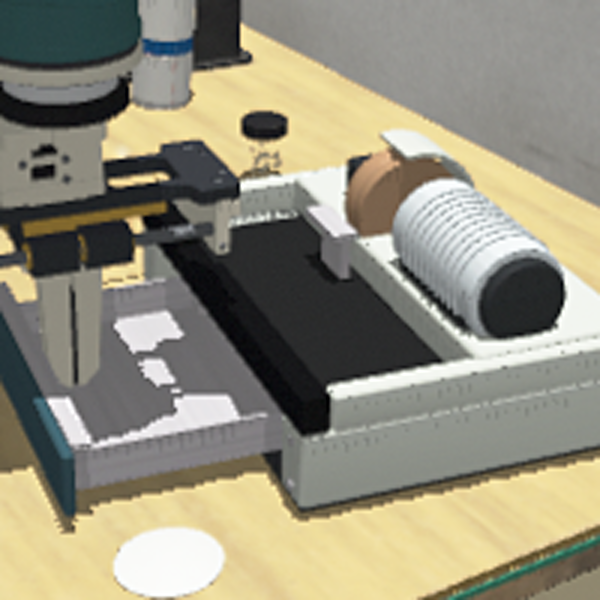

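The tray is following the finger. I'll draw it on towards the stop.

>>> play_rows(travel=[[0,-3,0],[0,-4,0],[0,-4,0],[0,-4,0],[0,-3,0],[0,0,0]], dr=[[0,0,0],[0,0,0],[0,0,0],[0,0,0],[0,0,0],[0,0,0]])

```text
time: 23.62
position: [455.3, 194.4, -3.9]
tcp_rot: [0.581, 0.814, -0.0, -0.0]
force: [-0.3, 0.2, -0.4]
opening: 0.007
```

>>> play_rows(travel=[[0,-2,0],[0,-2,0],[0,0,0]], dr=[[0,0,0],[0,0,0],[0,0,0]])

```text
time: 24.0
position: [451.6, 193.1, -3.9]
tcp_rot: [0.581, 0.814, -0.0, -0.0]
force: [0.0, -0.7, -0.1]
opening: -0.0
```

```bash
python3 -c "
from h import *;st()"
```

```text
t 24.0 pos [451.6 193.1  -3.9] rail XYZ [-116.8    0.7   -3.9] F XYZ [-0.19 -0.69 -0.1 ] ang x 1.901 zt [-1.e-04 -0.e+00 -1.e+00] op -0.0
```

>>> play_rows(travel=[[0,-2,0],[0,-2,0],[0,0,0]], dr=[[0,0,0],[0,0,0],[0,0,0]])

```text
time: 24.38
position: [447.9, 191.8, -3.8]
tcp_rot: [0.581, 0.814, 0.0, 0.0]
force: [-0.1, -0.8, -0.2]
opening: 0.005
```

>>> play_rows(travel=[[0,-1,0],[0,-1,0],[0,0,0]], dr=[[0,0,0],[0,0,0],[0,0,0]])

```text
time: 24.75
position: [447.7, 191.8, -3.6]
tcp_rot: [0.581, 0.814, 0.002, 0.001]
force: [17.5, 5.8, -10.5]
opening: 0.005
```

Run:
```python
from h import *
import cv2
s=st();S=cal('side');T=cal('top')
p=np.load('p.npy')
a=S['image'][170:370,260:460,::-1].copy()
a=cv2.resize(a,None,fx=3,fy=3,interpolation=cv2.INTER_CUBIC)[:600]
d=lambda X:tuple(int(round(z)) for z in (proj(S,E2W(p,X))-[260,170])*3)
cv2.line(a,d((-136,-98,50)),d((-136,98,50)),(0,0,255),1)
cv2.imwrite('pics/side14.png',a)
a=T['image'][150:350,240:460,::-1].copy()
a=cv2.resize(a,None,fx=3,fy=3,interpolation=cv2.INTER_CUBIC)
d=lambda X:tuple(int(round(z)) for z in (proj(T,E2W(p,X))-[240,150])*3)
cv2.line(a,d((-136,-98,50)),d((-136,98,50)),(0,0,255),1)
cv2.imwrite('pics/top14.png',a)
```

```text
t 24.75 pos [447.7 191.8  -3.6] rail XYZ [-120.9    0.7   -3.6] F XYZ [ 18.42  -0.25 -10.52] ang x 1.901 zt [ 0.0042  0.0016 -1.    ] op 0.005
```

View pics/side14.png

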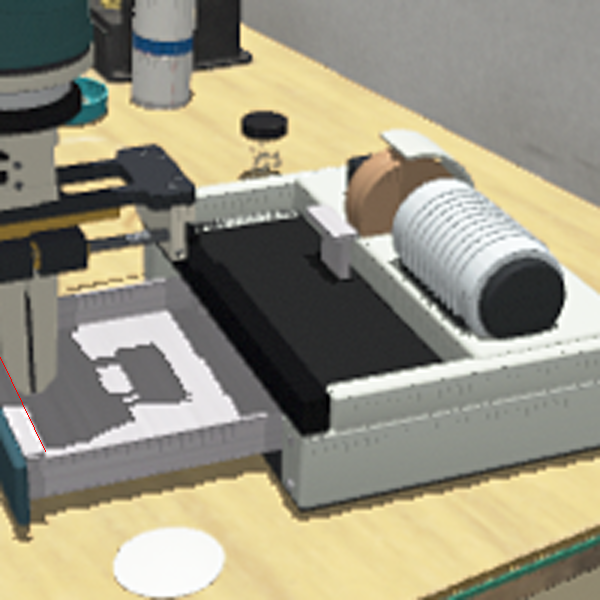

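View pics/top14.png

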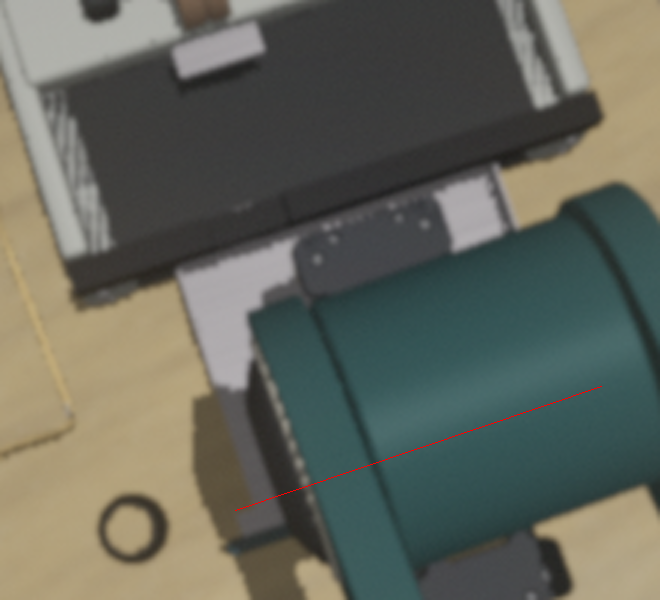

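The stop is reached: 18 N at X=-121, and both views put the lip on the 0.14 line. I'll back the finger off the lip, then go straight up and clear.

>>> play_rows(travel=[[0,2,0],[0,4,0],[0,4,0],[0,0,0],[0,0,-10],[0,0,-20],[0,0,-30],[0,0,-40],[0,0,-40],[0,0,-30],[0,0,0]], dr=[[0,0,0],[0,0,0],[0,0,0],[0,0,0],[0,0,0],[0,0,0],[0,0,0],[0,0,0],[0,0,0],[0,0,0],[0,0,0]])

```text
time: 26.22
position: [456.4, 194.8, 170.1]
tcp_rot: [0.581, 0.814, 0.002, 0.001]
force: [-0.0, -0.6, -0.5]
opening: 0.006
```

>>> play_rows(travel=[[-30,10,0],[-45,10,0],[-45,10,0],[-45,10,0],[-45,10,0],[-45,10,0],[-45,10,0],[-45,0,0],[-30,0,0],[0,0,0],[0,0,0]], dr=[[0,0,0],[0,0,0],[0,0,0],[0,0,0],[0,0,0],[0,0,0],[0,0,0],[0,0,0],[0,0,0],[0,0,0],[0,0,0]])

```text
time: 27.6
position: [642.9, -137.1, 166.0]
tcp_rot: [0.581, 0.814, -0.0, -0.0]
force: [-1.4, -0.1, -0.3]
opening: 0.006
```

Run:
```python
from h import *
import cv2
s=st();S=cal('side');T=cal('top')
p=np.load('p.npy')
for n,f in (('side',S),('top',T)):
    a=f['image'][:,:,::-1].copy()
    cv2.imwrite(f'pics/{n}15raw.png',a)
    if n=='top': x0,y0,w,h=240,150,240,180
    else: x0,y0,w,h=220,200,240,180
    a=cv2.resize(a[y0:y0+h,x0:x0+w],None,fx=3.3,fy=3.3,interpolation=cv2.INTER_CUBIC)
    d=lambda X:tuple(int(round(z)) for z in (proj(f,E2W(p,X))-[x0,y0])*3.3)
    cv2.line(a,d((-136,-98,50)),d((-136,98,50)),(0,0,255),1)
    cv2.line(a,d((-155.5,-108,51)),d((-155.5,108,51)),(0,255,0),1)
    cv2.imwrite(f'pics/{n}15.png',a)
print('lens',atz(T,453.5,242.5,4))
```

```text
t 27.6 pos [ 642.9 -137.1  166. ] rail XYZ [ -43.3 -373.8  166. ] F XYZ [-1.39  0.38 -0.3 ] ang x 1.901 zt [-4.e-04  3.e-04 -1.e+00] op 0.006
lens [527.36777849  62.26253365   4.        ]
```

View pics/side15.png

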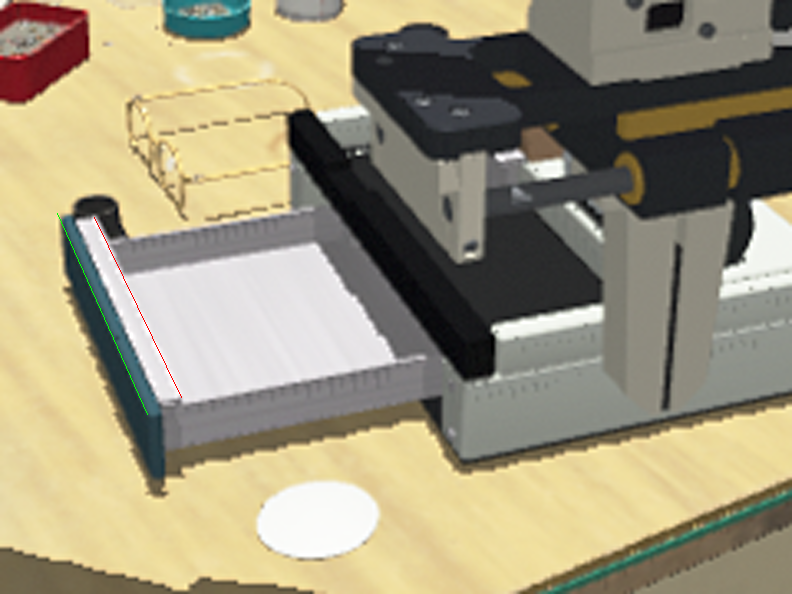

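View pics/top15.png

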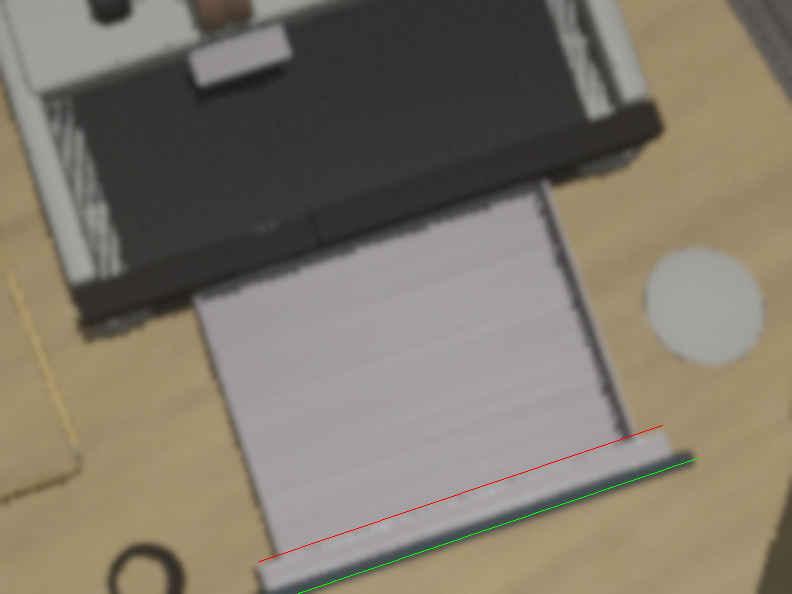

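The tray lip and fascia lie on the 0.14 lines in both views. Next I'll check that the loose objects haven't moved.

Run:
```python
import cv2,numpy as np
a=cv2.imread('pics/top0.png',0);b=cv2.imread('pics/top15raw.png',0)
for n,(x,y,w,h) in {'lens':(430,220,46,46),'loupe':(268,310,32,32),'frame':(158,205,110,120)}.items():
    t=a[y:y+h,x:x+w]; r=cv2.matchTemplate(b[y-8:y+h+8,x-8:x+w+8],t,cv2.TM_CCOEFF_NORMED); _,m,_,l=cv2.minMaxLoc(r)
    print(n,round(m,3),'shift px',l[0]-8,l[1]-8,'meandiff',np.abs(t.astype(int)-b[y:y+h,x:x+w]).mean().round(2))
from rig import arm
from h import st
st(); print(arm.hand_in())
```

```text
lens 0.997 shift px 0 0 meandiff 3.77
loupe 1.0 shift px 0 0 meandiff 3.55
frame 0.998 shift px 0 0 meandiff 3.73
t 27.7 pos [ 643.  -136.7  166.3] rail XYZ [ -43.  -373.4  166.3] F XYZ [0.45 0.11 0.09] ang x 1.902 zt [ 0.e+00  1.e-04 -1.e+00] op 0.003
the job is handed in; nothing more can be done
None
```

The tray is out at its stop and the job is handed in at 27.7 s, with the arm clear and touching nothing.

- **Finding the groove:** I set the shut fingertips on the rail's left end piece and slid right with a light touch. The contact force vanished about 50 mm left of the rail's middle, in the second segment from the left.
- **Releasing the tray:** I pressed the catch about 5.7 mm at roughly 4 N, and the tray sprang out to about 0.07.
- **Drawing it out:** I lowered the fingers behind the inner lip and pulled until the stop was felt, at 18 N. Then I backed off the lip and lifted clear, without pinching anything.

**Last checks:** In both pictures the lip and front panel lie on the lines expected for 0.14. The lens, loupe and frame matched their starting pictures with zero pixel shift.

**Disagreements:**
- The fingertips met the rail (78 mm) at a reported TCP height of 44 mm, an offset of about 34 mm. I went by contact and the pictures instead of the reported height.
- My first touch on the end piece briefly reached about 32 N vertically, or about 37 N in all. That was harder than intended and under the 120 N wrist limit. It was the fingertips pressing, not the gripper's body.

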